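Run the steel balls into the tube at the gate dial's third click, and hold it

TASK

Stand the clear ball tube upright in the wooden collar inside the tin catch box, fully down, and let go of it. Then press the gate dial's lever down past its first two clicks to the third and keep it there, so that all three steel balls run down the chute into the tube; finish while still holding the lever down at the third click. Leave the other things on the table where they are.

Things in the scene. Friction and masses are not known exactly. Their poses are not given: they have to be found in the camera images.
- tube_mid (a point): Ball tube: clear plastic tube, open at the top, closed at the bottom, with a metal band round its foot; 56 mm outside diameter, 50 mm inside, 110 mm tall, 70 g or so. It starts standing upright on the table. This point is its centre, 55 mm above its foot; z runs up the tube.
- collar_floor (a point): Where the tube stands: middle of the tin catch box's floor, inside a wooden collar (ring 60 mm inside, 74 mm outside diameter, 22 mm high); 3 mm above the table. Tin: 140 mm square, walls 34 mm high. It is part of the ball slope, fixed, but at another place and turn each time. Axes of the slope: z up, +y up the chute.
- spout_lip (a point): Middle of the chute's lower end, on its floor: 37 mm in +y from collar_floor and 132 mm above it (22 mm above the rim of a standing tube, 9 mm clear of its side). The spout is 46 mm wide, with side walls 9 mm high for its first 50 mm. Fingers on the two x sides of the tube, near its rim, keep a hand clear of it. Axes as collar_floor.
- gate_top (a point): Top of the gate's guides over the chute, 232 mm above the table, 97 mm in +y from collar_floor: a thing to keep clear of, 46 mm wide. Axes as collar_floor. Up the chute from there a board 170 mm wide begins 239 mm in +y from collar_floor; it is lower than 250 mm.
- lever_grip (a point): Middle of the cross grip of the gate dial's lever: a wooden bar 15 mm thick, 54 mm long along collar_floor's x, on the -x side of the chute. Pushed down it opens the gate, moving on a 78 mm arc about the shaft from 30 deg above level to 30 deg below, on the shaft's +y side: height 235 mm above the table at rest, 157 at the third click. Free above; the steel lever arm is 30 mm off in +x.
- shaft_axis (a point): Point on the dial's shaft, which lies along collar_floor's x axis; beside the middle of the cross grip, fixed, 196 mm above the table. Axes as collar_floor.
- gate_dial (a joint): Dial turn (rad): 0 at rest, gate shut; grows as the grip is pressed down. A star-wheel with sprung roller clicks at 0.35, 0.70 and 1.05 (third); stop at 1.13. No click holds it: a spring takes it back to 0 when let go. The grip needs 4 N at first, up to 8 N over the clicks, about 6 N at the third. Balls pass only at the third click (gate up 25 mm) and take about 2 s to run into the tube.
- ball0_center (a point): Centre of steel ball 1 of 3, 22 mm in diameter, 44 g, waiting in the chute behind the gate (ball 1 against the gate, the others behind it).
- ball1_center (a point): Centre of steel ball 2 of 3, 22 mm in diameter, 44 g, waiting in the chute behind the gate (ball 1 against the gate, the others behind it).
- ball2_center (a point): Centre of steel ball 3 of 3, 22 mm in diameter, 44 g, waiting in the chute behind the gate (ball 1 against the gate, the others behind it).
- dice_cup: turned wooden dice cup, open at the top, 74 mm across, 85 mm high (bystander); origin under its middle on the table.
- prism: glass prism paperweight, a three-sided bar lying on one face, 70 mm long, 45 mm wide, 39 mm high (bystander); origin under its middle on the table.
- brass_tray: shallow oval brass tray, 120 x 200 mm, 14 mm high (bystander); origin under its middle on the table.
- tweezer_case: closed plastic tweezer case, 28 x 150 x 20 mm (bystander); origin under its middle on the table.
- cube_puzzle: wooden interlocking cube puzzle, 55 mm (bystander); origin under its middle on the table.
- magnifier: hand magnifier lying flat, 72 mm lens ring, 90 mm wooden handle (bystander); origin under its middle on the table.
Mind the look-alikes: they are no part of the job. Several things look just like the part that bears tube_mid: the one meant starts farthest to the robot's left.

How it is judged (in metres and radians):
On the way, in this order (a step that is already met when the one before it is completed fails the run):
1. the tube stands upright in the collar, fully down and let go, with the balls still waiting behind the gate (horizontal distance between tube_mid and collar_floor below 0.006 m and z of tube_mid in the frame of collar_floor below 0.06 m and angle between tube_mid's own z axis and vertical below 0.08 rad and y of ball0_center in the frame of collar_floor above 0.093 m and contact force between the fingers and tube below 0.2 N), for 0.3 s.
2. the robot holds the dial at its third click (value of joint gate_dial above 0.97 rad and contact force between any of the fingers, the arm and gate_dial above 1.5 N), for 0.5 s.
At the end, for the whole second after the job is handed in: The robot is still pressing the dial's lever (more than 1.5 N) with the dial at its third click (above 0.97 rad), the tube stands in the collar (upright within 0.08 rad, centred within 6 mm, foot within 5 mm of the tin's floor), and all three balls lie inside the tube (all of step 2 and horizontal distance between tube_mid and collar_floor below 0.006 m and z of tube_mid in the frame of collar_floor below 0.06 m and angle between tube_mid's own z axis and vertical below 0.08 rad and horizontal distance between each of ball0_center, ball1_center, ball2_center and tube_mid below 0.025 m and z of ball0_center in the frame of tube_mid between -0.055 and 0.03 m and z of ball1_center in the frame of tube_mid between -0.055 and 0.03 m and z of ball2_center in the frame of tube_mid between -0.055 and 0.03 m); the arm keeps its last pose, push and grip.
It fails at once if one of the other things on the table (dice cup, prism, brass tray, tweezer case, cube puzzle, magnifier) is moved by more than 25 mm (distance of any of dice_cup, prism, brass_tray, tweezer_case, cube_puzzle, magnifier from where it was at the start of the episode above 0.025 m).
It also fails if it takes over 64 s, if anything falls off the work surface, if the arm or the gripper's body presses on something with over 40 N, if the wrist force passes 120 N, or if a joint passes its speed limit or range.

ROBOT

A 6-joint arm with a two-finger parallel gripper is mounted at the origin on the work surface. World frame = base frame: x ahead of the robot, y to its left, z up, the work surface at z = 0. Lengths are in mm, angles in rad, forces in N, time in s.
With the tool pointing down it reaches from about 350 to 875 mm from the base axis. Payload 4.2 kg.
Tool frame: the origin (TCP) lies at the very end of the fingers, on their centre line; the grasp point (between the pads) lies 19 mm behind it; z points along the fingers, y is the line along which they close (so a half turn about z gives the same grasp; the last joint's range is limited). The gripper opens to 85 mm and grips with 20 to 120 N. Pads are 22 mm wide; open, the fingers measure 114 mm over their backs; the gripper's body (76 mm by 85 mm) begins 54 mm behind the grasp point. The pads swing forward as they close: fully open they stand 13 mm farther back than shut.
Start: joints at [-1.003, 0.385, 0.008, 0, -1.194, -0.259], TCP at [189.963, -595.41, 208.412] pointing down, gripper open.
Joint ranges: [-3.14, 3.14], [-1.21, 2.06], [-1.07, 1.41], [-3.16, 2.05], [-2.99, -0.16], [-3.1, 3.1]. Speed limits (rad/s): [2.79, 2.79, 3.14, 3.14, 3.14, 3.14].

INTERFACE

Orientations are given as a unit quaternion [x, y, z, w].
In Python, from bench import arm gives the robot as it stands.
- The arm moves only by the tool servo_tool, never from a script. Its argument "rows" is a list that holds one entry, the list of rows, each a list of 7 numbers: the finger opening in mm, from 0 to 85.4, then the shift along the tool's x, y, z in mm, then the turn, a rotation vector about the tool's x, y, z in rad. A call has 1 to 10 rows; each row is the pose to reach, as a shift and turn from the pose commanded when the call began, along the tool's axes at that moment; what a row does not reach only later rows make up. A row lasts 1/8 s, in which the tool goes at most 62.5 mm and 10.7 degrees, less where a joint would pass 70% of its speed; a pose out of reach is approached as far as the arm can. A call with a gripper value outside its range is refused whole. The fingers move at their own pace and stop on an object; the grip force is fixed at half the most. Time passes only in rows, so rows that repeat a pose let the fingers close. It gives the time, the measured TCP pose, the force, the opening and the grip force at its end, in the units of the state.
- arm.read_state(): the state, without advancing time (a new reading comes with each control period).
- arm.get_image(name): name is "side" or "top"; returns the picture (384x512x3 uint8, red, green, blue); there is no depth.
- arm.camera_params(name): a dict with "intrinsics" (3x3 intrinsics, pixels), "D" ([k1, k2, p1, p2, k3] as OpenCV has them; the pictures are not rectified), "R" (3x3) and "t" (3): a world point X has camera coordinates R X + t. Camera axes: x right, y down, z forward; pixel columns grow to the right and rows downward; lengths in mm; the calibration is good to about 2 mm. A picture is of the moment at which its call begins. camera_params takes no time and is no camera call.
- arm.job_done(): hands the job in; it is judged then, once.
The state is a dict: "clock": time; "joints": joint angles; "joint_vel": joint speeds; "joint_efforts": joint torques, N m; "position": TCP position; "ee_rot": TCP orientation; "contact_force": force on the tool from outside, world axes, zero at the start; "wrist_torque": the same for the moment, N m; "gripper_width": finger opening in mm; "grasp_force": force on a finger pad.
Only numpy, scipy, OpenCV 4.12 (cv2) and the standard library are available. Lean on these libraries where they do the work, as an engineer would, in place of code of your own. Each camera call takes 0.05 s, during which the arm holds its last target. There are 200 camera calls.

## Working session

There is one attempt and no reset: what is moved stays moved. The work goes in short steps, Python scripts to look and compute and a tool call to move; the robot and the scene stay as the last step left them, time stands still between calls to the robot, and variables do not carry over. Pictures are saved under pics/ and viewed, at most 10 in all, crops included, and the job is handed in when it is done.

Besides the shell and the picture viewer there is one more tool, called after ">>>" as name(argument=value, ...) on one line, values as JSON. servo_tool: Moves the arm, as the interface text tells. Its arguments: {"type":"object","properties":{"rows":{"type":"array"}},"required":["rows"]}

```bash
mkdir -p pics
python3 - <<'E'
from bench import arm
import cv2
for n in("side","top"):
    im=arm.get_image(n); cv2.imwrite(f"pics/{n}0.png",cv2.cvtColor(im,cv2.COLOR_RGB2BGR))
    p=arm.camera_params(n); print(n,p)
print(arm.read_state())
E
```

```text
side {'intrinsics': array([[386.00894124,   0.        , 256.35090677],
       [  0.        , 386.00894124, 195.26569715],
       [  0.        ,   0.        ,   1.        ]]), 'D': array([-0.10927012,  0.        ,  0.        ,  0.        ,  0.        ]), 'R': array([[-0.81874094, -0.57405417, -0.01118417],
       [-0.28792617,  0.42734977, -0.85701265],
       [ 0.49675124, -0.69845113, -0.51517398]]), 't': array([398.60666386, 289.04404127, 949.33028549])}
top {'intrinsics': array([[405.51578821,   0.        , 259.05250139],
       [  0.        , 405.51578821, 190.43450344],
       [  0.        ,   0.        ,   1.        ]]), 'D': array([-0.04224712,  0.        ,  0.        ,  0.        ,  0.        ]), 'R': array([[ 0.00941206, -0.99972153,  0.02163963],
       [-0.99829736, -0.01064005, -0.05735125],
       [ 0.05756553, -0.02106299, -0.99811951]]), 't': array([ -42.29669136,  513.40937568, 1348.68201887])}
{'clock': 0.1, 'joints': array([-1.00337805e+00,  3.85476884e-01,  6.74144053e-03, -4.42671175e-04,
       -1.19400854e+00, -2.58578072e-01]), 'joint_vel': array([ 0.00016849, -0.00062911,  0.00354999,  0.00130309,  0.00050789,
        0.00044826]), 'joint_efforts': array([-9.62870799e-04, -3.93318808e+01,  1.88928705e+01,  4.19798523e+00,
       -2.63591952e-03,  4.33216215e-06]), 'position': array([ 189.79483735, -594.8765047 ,  207.42332313]), 'ee_rot': array([-1.53726387e-01,  9.88112953e-01,  9.74522608e-04, -2.02421150e-04]), 'contact_force': array([ 0.3663216 , -0.2234328 ,  0.51765789]), 'wrist_torque': array([-0.04219231, -0.01164147,  0.00665727]), 'grasp_force': 0.0, 'gripper_width': 85.3164013269879}
```

View pics/top0.png

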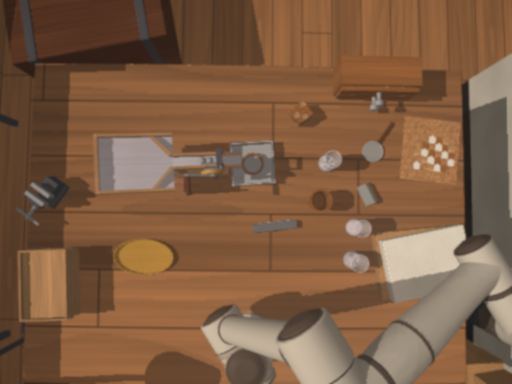

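View pics/side0.png

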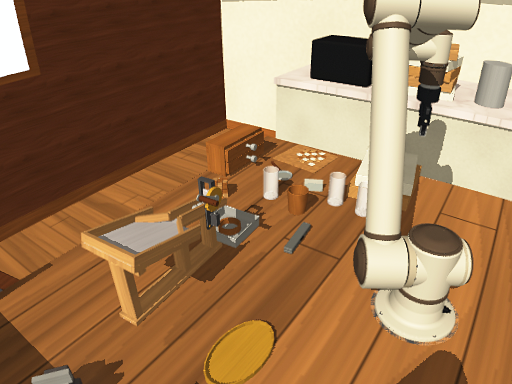

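The top view shows three tubes at (330,160), (358,228) and (355,262). The leftmost one is mine, at (330,160). The collar is near (255,163), the chute runs to image left (world +y), and the yellow lever is near (210,172).

Run:
```python
import cv2,numpy as np
t=cv2.imread("pics/top0.png"); s=cv2.imread("pics/side0.png")
a=cv2.resize(t[130:195,160:285],None,fx=6,fy=6,interpolation=cv2.INTER_CUBIC)   #750x390
b=cv2.resize(t[140:182,312:347],None,fx=5,fy=5,interpolation=cv2.INTER_CUBIC)
o=np.zeros((600,800,3),np.uint8); o[:390,:750]=a; o[390:600,:175]=b
c=cv2.resize(s[160:202,255:300],None,fx=5,fy=5,interpolation=cv2.INTER_CUBIC); o[390:600,180:405]=c
cv2.imwrite("pics/c1.png",o)
cv2.imwrite("pics/c2.png",cv2.resize(s[170:255,180:280],None,fx=7,fy=7,interpolation=cv2.INTER_CUBIC))
```

```text
(no output)
```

View pics/c1.png

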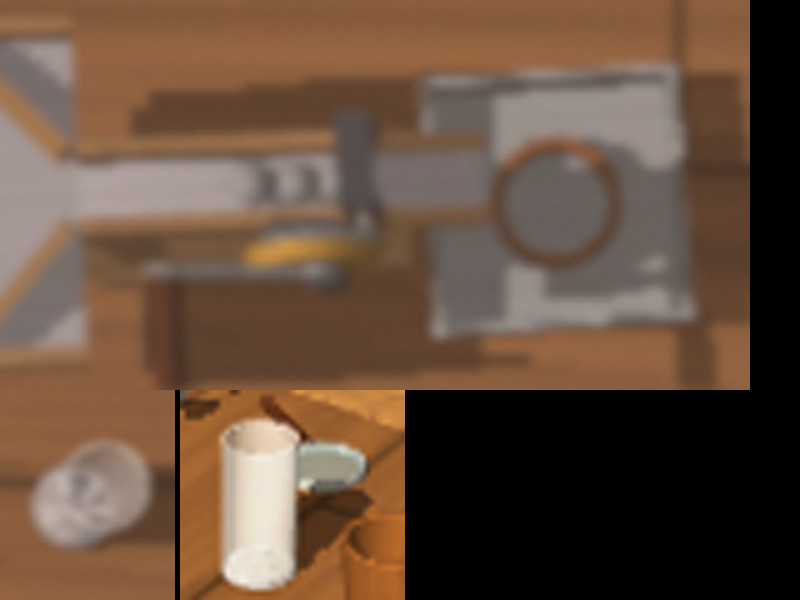

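View pics/c2.png

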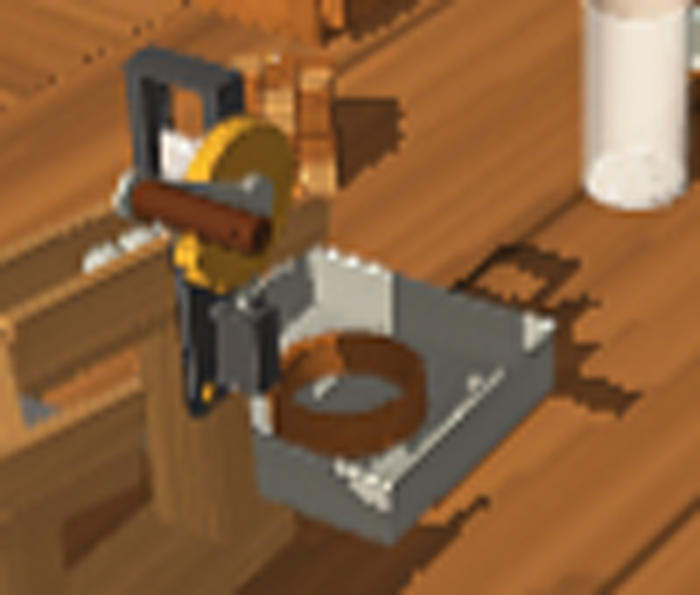

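Top view: collar rim centre at crop (557,202), tin corners at (421,78), (680,66), (695,320) and (432,336), lever bar at (166,333). Side view: collar rim centre at (350,381), lever bar at about (200,216). I'll fit the poses from these.

```bash
cat > h.py <<'E'
from bench import arm
import cv2,numpy as np
from scipy.optimize import least_squares
P={n:arm.camera_params(n) for n in("side","top")}
def proj(n,X):
    p=P[n]; return cv2.projectPoints(np.atleast_2d(np.float64(X)),cv2.Rodrigues(p["R"])[0],p["t"],p["intrinsics"],p["D"])[0][:,0]
def slope(q,l):
    c,s=np.cos(q[2]),np.sin(q[2]); l=np.atleast_2d(np.float64(l))
    return np.c_[q[0]+c*l[:,0]-s*l[:,1],q[1]+s*l[:,0]+c*l[:,1],l[:,2]]
def un(u,v,s,ox,oy): return [ox+(u+.5)/s-.5,oy+(v+.5)/s-.5]
E
python3 - <<'E'
from h import *
T=lambda u,v:un(u,v,6,160,130); S=lambda u,v:un(u,v,7,180,170)
# local coords, z above the table ; lever x unknown (q[3])
obs=[("top",[0,0,25],T(557,202)),("top",[70,70,34],T(421,78)),("top",[70,-70,34],T(680,66)),("top",[-70,-70,34],T(695,320)),("top",[-70,70,34],T(432,336)),
("side",[0,0,25],S(350,381)),("side",[-70,-70,0],S(390,545)),("side",[70,-70,34],S(553,325)),("side",[70,70,34],S(326,248))]
lev=[("top",T(166,333)),("side",S(200,217))]
def res(q):
    r=[proj(n,slope(q,[l]))[0]-o for n,l,o in obs]
    L=[q[3],q[4],235]
    r+=[proj(n,slope(q,[L]))[0]-o for n,o in lev]
    return np.ravel(r)
f=least_squares(res,[400,0,0,-70,200],x_scale=[10,10,.1,10,10]); print("slope",f.x,"\n",f.fun.reshape(-1,2).round(2))
V=lambda u,v:un(u,v,5,312,140); W=lambda u,v:un(u-180,v,5,255,160)
to=[("top",110,V(108,97)),("top",0,V(70,118)),("side",110,W(260,47)),("side",0,W(258,181))]
g=least_squares(lambda q:np.ravel([proj(n,[q[0],q[1],z])[0]-o for n,z,o in to]),[400,-200]); print("tube",g.x,g.fun.reshape(-1,2).round(2))
def gnd(n,u,v,z):
    return least_squares(lambda q:proj(n,[q[0],q[1],z])[0]-[u,v],[400,0]).x.round()
for nm,u,v,z in(("magn",372,151,5),("cup",320,200,0),("prism",367,194,20),("puzzle",302,113,30),("case",275,226,20),("tube2",358,228,55)): print(nm,gnd("top",u,v,z))
E
```

```text
slope [ 5.94874009e+02 -1.66721981e+01 -3.46570628e-01 -1.40275711e+02
  1.47438908e+02] 
 [[  0.82   2.8 ]
 [ 11.19  -3.68]
 [  7.3   12.94]
 [ -9.76   9.83]
 [ -5.47  -7.56]
 [  2.24  -1.07]
 [ 26.86 -15.36]
 [-20.38 -11.66]
 [-24.06  12.88]
 [  0.05   0.37]
 [ -0.3   -0.34]]
tube [ 610.16388467 -266.39723655] [[-0.7   0.05]
 [ 0.42  0.16]
 [-0.09 -0.19]
 [ 0.09 -0.66]]
magn [ 654. -425.]
cup [ 484. -246.]
prism [ 505. -402.]
puzzle [ 777. -179.]
case [395. -91.]
tube2 [ 392. -362.]
```

Run:
```python
from h import *
T=lambda u,v:un(u,v,6,160,130); S=lambda u,v:un(u,v,7,180,170)
obs=[("top",[0,0,25],T(557,202)),("top",[70,70,34],T(421,78)),("top",[70,-70,34],T(680,66)),("top",[-70,-70,34],T(695,320)),("top",[-70,70,34],T(432,336)),
("side",[0,0,25],S(350,381)),("side",[-70,70,0],S(390,545)),("side",[-70,-70,34],S(553,325)),("side",[70,-70,34],S(326,248))]
lev=[("top",T(166,333)),("side",S(200,217))]
def res(q):
    r=[proj(n,slope(q,[l]))[0]-o for n,l,o in obs]
    r+=[proj(n,slope(q,[[q[3],q[4],235]]))[0]-o for n,o in lev]
    return np.ravel(r)
f=least_squares(res,[500,0,0,-70,200],x_scale=[10,10,.1,10,10],loss="soft_l1"); print("slope",f.x,"\n",res(f.x).reshape(-1,2).round(2))
```

```text
slope [ 6.03339696e+02 -1.37402770e+01  5.71949700e-02 -7.97009350e+01
  1.88256458e+02] 
 [[-0.03  0.27]
 [ 0.71  0.72]
 [-0.58  0.89]
 [-0.99  0.25]
 [ 0.71 -0.47]
 [-0.39 -1.49]
 [-0.16 -0.13]
 [ 0.38  0.  ]
 [-2.   -0.74]
 [ 0.05  0.38]
 [-0.3  -0.34]]
```

The fit is good: collar at (603,-14), yaw 0.057, lever at local (-80,188), tube at (610,-266). Next I'll compute the approach, closing along the slope's x.

```bash
cat >> h.py <<'E'
from scipy.spatial.transform import Rotation as Ro
def down(yaw):  # tool pointing down with tool y at world yaw
    y=np.array([np.cos(yaw),np.sin(yaw),0]); z=np.array([0,0,-1.]); return Ro.from_matrix(np.c_[np.cross(y,z),y,z])
def go(pos,R=None):
    s=arm.read_state(); A=Ro.from_quat(s["ee_rot"]); R=R or A
    print("pos",s["position"].round(1),"shift",A.inv().apply(np.array(pos)-s["position"]).round(1),"turn",(A.inv()*R).as_rotvec().round(4),"F",s["contact_force"].round(1),"w",round(s["gripper_width"],1),"j",s["joints"].round(2),"t",s["clock"])
E
python3 -c "
from h import *
for y in(.057,.057+np.pi): go([610,-266,230],down(y))"
```

```text
pos [ 189.8 -594.9  207.4] shift [-500.3  185.7  -22.3] turn [ 1.3000e-03 -1.9000e-03  1.8225e+00] F [ 0.4 -0.2  0.5] w 85.3 j [-1.    0.39  0.01 -0.   -1.19 -0.26] t 0.1
pos [ 189.8 -594.9  207.4] shift [-500.3  185.7  -22.3] turn [ 1.8000e-03  1.2000e-03 -1.3191e+00] F [ 0.4 -0.2  0.5] w 85.3 j [-1.    0.39  0.01 -0.   -1.19 -0.26] t 0.1
```

>>> servo_tool(rows=[[[85,0,0,-23,0,0,0],[85,-500.3,185.7,-23,0.0018,0.0012,-1.319],[85,-500.3,185.7,-23,0.0018,0.0012,-1.319],[85,-500.3,185.7,-23,0.0018,0.0012,-1.319],[85,-500.3,185.7,-23,0.0018,0.0012,-1.319],[85,-500.3,185.7,-23,0.0018,0.0012,-1.319],[85,-500.3,185.7,-23,0.0018,0.0012,-1.319],[85,-500.3,185.7,-23,0.0018,0.0012,-1.319],[85,-500.3,185.7,-23,0.0018,0.0012,-1.319],[85,-500.3,185.7,-23,0.0018,0.0012,-1.319]]])

```text
clock: 1.35
position: [612.0, -263.9, 230.3]
ee_rot: [0.728, -0.686, 0.0, 0.001]
contact_force: [0.2, 0.1, -0.4]
gripper_width: 84.9
grasp_force: 0.0
```

```bash
python3 -c "
from h import *
go([610,-266,150],down(.057+np.pi));go([610,-266,80],down(.057+np.pi))"
```

```text
pos [ 612.  -263.9  230.3] shift [ 1.8  2.  80.3] turn [ 0.0007 -0.0012  0.0025] F [ 0.2  0.1 -0.4] w 84.9 j [-0.16  0.44  0.16  0.   -1.28  0.22] t 1.35
pos [ 612.  -263.9  230.3] shift [  1.8   2.  150.3] turn [ 0.0007 -0.0012  0.0025] F [ 0.2  0.1 -0.4] w 84.9 j [-0.16  0.44  0.16  0.   -1.28  0.22] t 1.35
```

>>> servo_tool(rows=[[[85,1.8,2.0,40,0,0,0.0025],[85,1.8,2.0,80,0,0,0.0025],[85,1.8,2.0,105,0,0,0.0025],[85,1.8,2.0,105,0,0,0.0025]]])

```text
clock: 1.85
position: [606.5, -268.0, 123.4]
ee_rot: [0.726, -0.688, -0.002, 0.002]
contact_force: [0.6, 0.6, -0.4]
gripper_width: 85.0
grasp_force: 0.0
```

```bash
python3 -c "
from h import *
go([610,-266,80],down(.057+np.pi))
s=arm.get_image('side')[:,:,::-1]
cv2.imwrite('pics/s1.png',cv2.resize(s[120:210,220:320],None,fx=6,fy=6,interpolation=cv2.INTER_CUBIC))"
```

```text
pos [ 606.5 -268.   123.4] shift [-1.8 -3.8 43.3] turn [ 0.0056  0.0001 -0.0027] F [ 0.6  0.6 -0.4] w 85.0 j [-0.17  0.52 -0.    0.   -1.06  0.23] t 1.85
```

View pics/s1.png

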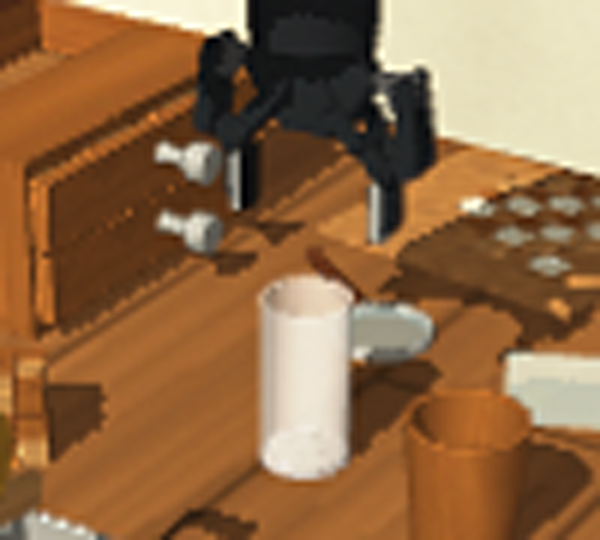

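The open fingers straddle the tube: tip midpoint at crop (310,225), rim at (306,293). I'll descend.

>>> servo_tool(rows=[[[85,0,0,0,0,0,0],[85,0,0,15,0,0,0],[85,0,0,30,0,0,0],[85,0,0,44,0,0,0],[85,0,0,44,0,0,0],[85,0,0,44,0,0,0],[85,0,0,44,0,0,0]]])

```text
clock: 2.78
position: [608.9, -268.8, 83.1]
ee_rot: [0.726, -0.688, 0.002, 0.0]
contact_force: [0.5, -1.2, -0.1]
gripper_width: 85.0
grasp_force: 0.0
```

```bash
python3 -c "
from h import *
go([610,-266,80],down(.057+np.pi))"
```

```text
pos [ 608.9 -268.8   83.1] shift [-2.7 -1.3  3.1] turn [-0.0019 -0.0024 -0.0024] F [ 0.5 -1.2 -0.1] w 85.0 j [-0.17  0.55 -0.05  0.   -0.97  0.23] t 2.775
```

>>> servo_tool(rows=[[[85,-2.5,-1,3,0,0,0],[85,-2.5,-1,3,0,0,0],[85,-2.5,-1,3,0,0,0],[45,-2.5,-1,3,0,0,0],[45,-2.5,-1,3,0,0,0],[45,-2.5,-1,3,0,0,0],[45,-2.5,-1,3,0,0,0],[45,-2.5,-1,3,0,0,0],[45,-2.5,-1,3,0,0,0],[45,-2.5,-1,3,0,0,0]]])

```text
clock: 4.03
position: [610.1, -266.4, 80.4]
ee_rot: [0.726, -0.687, 0.002, 0.0]
contact_force: [0.3, -0.0, 5.3]
gripper_width: 51.5
grasp_force: 62.7
```

```bash
python3 -c "
from h import *
go([610,-266,200],down(.057+np.pi))"
```

```text
pos [ 610.1 -266.4   80.4] shift [-1.000e-01 -3.000e-01 -1.196e+02] turn [-0.0027 -0.003  -0.0021] F [ 0.3 -0.   5.3] w 51.5 j [-0.17  0.56 -0.05  0.   -0.96  0.22] t 4.025
```

>>> servo_tool(rows=[[[45,0,0,-10,0,0,0],[45,0,0,-30,0,0,0],[45,0,0,-60,0,0,0],[45,0,0,-90,0,0,0],[45,0,0,-90,0,0,0],[45,0,0,-90,0,0,0],[45,0,0,-90,0,0,0]]])

```text
clock: 4.9
position: [608.1, -265.6, 167.5]
ee_rot: [0.726, -0.688, -0.001, 0.001]
contact_force: [-0.5, 0.6, -0.9]
gripper_width: 51.6
grasp_force: 62.6
```

```bash
python3 -c "
from h import *
go([610,-266,200],down(.057+np.pi))
s=arm.get_image('side')[:,:,::-1]; t=arm.get_image('top')[:,:,::-1]
a=cv2.resize(s[90:190,230:320],None,fx=6,fy=6,interpolation=cv2.INTER_CUBIC)
b=cv2.resize(t[135:180,315:355],None,fx=5,fy=5,interpolation=cv2.INTER_CUBIC)
o=np.zeros((600,780,3),np.uint8);o[:,:540]=a;o[:225,550:750]=b
cv2.imwrite('pics/s2.png',o)"
```

```text
pos [ 608.1 -265.6  167.5] shift [  0.5  -1.7 -32.5] turn [ 0.0028 -0.0006 -0.0027] F [-0.5  0.6 -0.9] w 51.6 j [-0.17  0.48  0.05  0.   -1.15  0.22] t 4.9
```

View pics/s2.png

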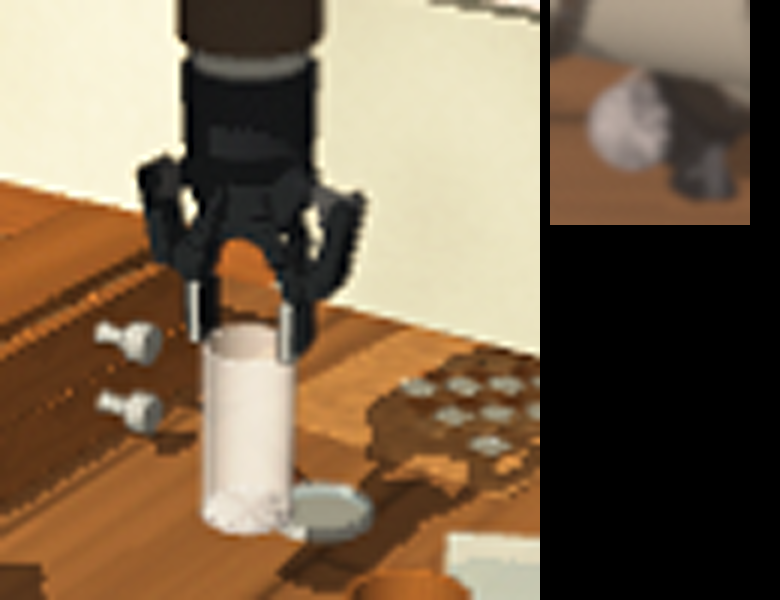

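The tube is held upright: side rim centre at crop (249,342), foot at (248,512); top foot centre at (630,122). I'll fit its pose relative to the TCP.

Run:
```python
from h import *
S=lambda u,v:un(u,v,6,230,90)
T=un(80,122,5,315,135)
# unknown: foot x,y,z, tilt dx,dy (weakly)
def r(q):
    f=q[:3]
    return np.r_[proj("side",f+[0,0,110])[0]-S(249,342),proj("side",f)[0]-S(248,512),proj("top",f)[0]-T]
g=least_squares(r,[610,-266,90]);print(g.x,g.fun.round(2))
print([proj("side",[610+d,-266,170])[0].round(1) for d in(-28,28)],"seen",S(292,360),S(203,340))
go([603.3,-13.7,190])
```

```text
[ 610.94016957 -266.84687665   85.62739603] [-0.51  0.16 -0.56 -0.2   0.51  0.83]
[array([277.4, 155.5]), array([264. , 151.8])] seen [278.25, 149.58333333333334] [263.4166666666667, 146.25]
pos [ 608.6 -265.7  168. ] shift [-251.9   -8.4  -22.3] turn [0. 0. 0.] F [-0.3  0.4 -1. ] w 51.7 j [-0.17  0.48  0.05  0.   -1.15  0.22] t 5.0
```

>>> servo_tool(rows=[[[45,-35,-8,0,0,0,0],[45,-75,-8,0,0,0,0],[45,-115,-8,0,0,0,0],[45,-155,-8,0,0,0,0],[45,-195,-8,0,0,0,0],[45,-225,-8,0,0,0,0],[45,-245,-8,0,0,0,0],[45,-252,-8,0,0,0,0],[45,-252,-8,0,0,0,0],[45,-252,-8,0,0,0,0]]])

```text
clock: 6.25
position: [603.5, -14.8, 168.9]
ee_rot: [0.726, -0.688, 0.001, 0.001]
contact_force: [0.8, -0.4, 0.6]
gripper_width: 51.6
grasp_force: 62.6
```

```bash
python3 -c "
from h import *
go([602.5,-13.2,125],down(.057+np.pi))"
```

```text
pos [603.5 -14.8 168.9] shift [-1.7  0.9 43.9] turn [-0.0005 -0.0021 -0.0036] F [ 0.8 -0.4  0.6] w 51.6 j [ 0.24  0.38 -0.11  0.   -1.09 -0.19] t 6.25
```

Lower until the foot is about 8 mm above the collar, then look.

>>> servo_tool(rows=[[[45,-1,1,15,0,0,0],[45,-1,1,30,0,0,0],[45,-1,1,45,0,0,0],[45,-1,1,55,0,0,0],[45,-1,1,55,0,0,0],[45,-1,1,55,0,0,0],[45,-1,1,55,0,0,0]]])

```text
clock: 7.12
position: [602.9, -12.9, 114.6]
ee_rot: [0.726, -0.688, 0.001, -0.0]
contact_force: [-0.7, -0.4, -0.7]
gripper_width: 51.7
grasp_force: 62.6
```

```bash
python3 -c "
from h import *
go([602.5,-13.2,125],down(.057+np.pi))
s=arm.get_image('side')[:,:,::-1]; t=arm.get_image('top')[:,:,::-1]
a=cv2.resize(s[150:250,195:275],None,fx=6,fy=6,interpolation=cv2.INTER_CUBIC)
b=cv2.resize(t[135:190,220:280],None,fx=5,fy=5,interpolation=cv2.INTER_CUBIC)
o=np.zeros((600,790,3),np.uint8);o[:,:480]=a;o[:275,490:790]=b
cv2.imwrite('pics/s3.png',o)"
```

```text
pos [602.9 -12.9 114.6] shift [  0.3   0.4 -10.4] turn [-0.0021 -0.0017 -0.0024] F [-0.7 -0.4 -0.7] w 51.7 j [ 0.25  0.43 -0.18  0.   -0.96 -0.19] t 7.125
```

View pics/s3.png

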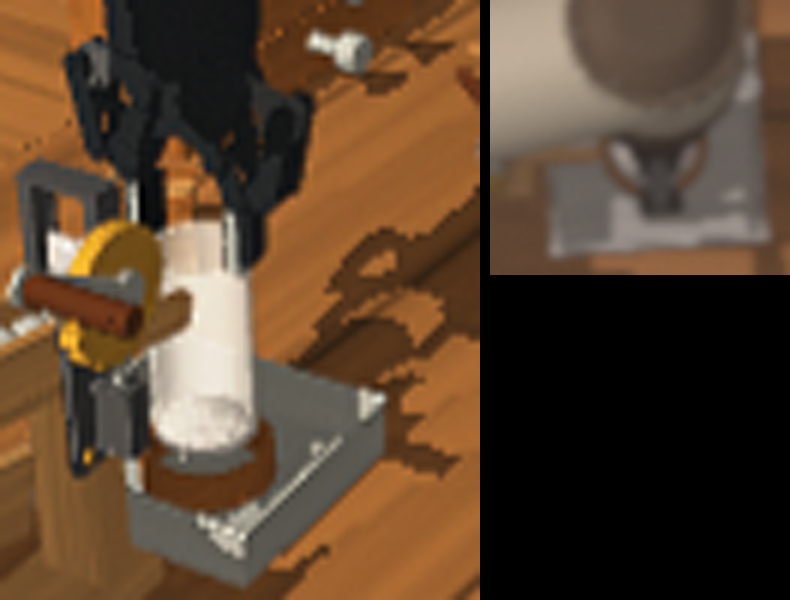

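Run:
```python
from h import *
a=np.linspace(0,2*np.pi,200)
circ=lambda x,y,z,r:np.c_[x+r*np.cos(a),y+r*np.sin(a),0*a+z]
def ext(n,*c): p=proj(n,circ(*c)); return np.r_[p.min(0),p.max(0)].round(2)
S=lambda u,v:np.round(un(u,v,6,195,150),2)
p=(603.3,-13.7); q=(602.9,-12.9)
print("collar outer z25",ext("side",*p,25,37),"z3",ext("side",*p,3,37)); print("seen L/R",S(145,0)[0],S(277,0)[0],"low",S(0,512)[1])
print("tube foot z34.2",ext("side",*q,34.2,28),"seen",S(150,0)[0],S(257,0)[0],S(0,450)[1])
print("tube rim",ext("side",*q,144.2,28),"seen",S(155,0)[0],S(250,0)[0])
print("top collar",ext("top",*p,25,37),"seen",un(113,0,5,220,135)[0],un(219,0,5,220,135)[0],"tube foot",ext("top",*q,34.2,28), "finger",proj("top",[602.9-35,-12.9-2,130]),"seen",un(170,185,5,220,135))
```

```text
collar outer z25 [217.72 216.1  240.64 229.28] z3 [218.16 221.55 240.86 234.88]
seen L/R 218.75 240.75 low 234.92
tube foot z34.2 [220.28 215.46 237.7  225.4 ] seen 219.58 237.42 224.58
tube rim [218.13 186.3  236.4  195.53] seen 220.42 236.25
top collar [241.33 152.58 263.41 174.53] seen 242.2 263.4 tube foot [243.73 154.96 260.56 171.68] finger [[252.82028072 170.73606734]] seen [253.6, 171.6]
```

>>> servo_tool(rows=[[[45,0,2.5,0,0,0,0],[45,0,2.5,3,0,0,0],[45,0,2.5,6,0,0,0],[45,0,2.5,8,0,0,0],[45,0,2.5,10,0,0,0],[45,0,2.5,12,0,0,0],[45,0,2.5,12,0,0,0],[45,0,2.5,12,0,0,0]]])

```text
clock: 8.22
position: [600.5, -13.4, 104.7]
ee_rot: [0.726, -0.687, 0.002, 0.0]
contact_force: [-2.6, 0.5, 11.5]
gripper_width: 51.6
grasp_force: 64.1
```

```bash
python3 -c "
from h import *
go([600.5,-13.2,100],down(.057+np.pi));print(arm.read_state()['wrist_torque'])"
```

```text
pos [600.5 -13.4 104.7] shift [-0.2 -0.   4.7] turn [-0.0022 -0.003  -0.0015] F [-2.6  0.5 11.5] w 51.6 j [ 0.25  0.43 -0.2   0.   -0.94 -0.2 ] t 8.225
[0.23253442 1.50426285 0.02221501]
```

Rim contact, and the torque indicates the -x edge is resting on the collar. I'll slide +x while pressing lightly.

>>> servo_tool(rows=[[[45,0,-0.7,0,0,0,0],[45,0,-0.7,0,0,0,0],[45,0,-1.4,0,0,0,0],[45,0,-1.4,0,0,0,0],[45,0,-2,0,0,0,0],[45,0,-2,0,0,0,0]]])

```text
clock: 8.98
position: [601.1, -13.5, 104.5]
ee_rot: [0.726, -0.687, 0.001, 0.002]
contact_force: [-4.8, 1.5, 13.2]
gripper_width: 51.5
grasp_force: 64.2
```

```bash
python3 -c "
from h import *
go([600.5,-13.2,100],down(.057+np.pi));print(arm.read_state()['wrist_torque'])"
```

```text
pos [601.1 -13.5 104.5] shift [-0.3  0.6  4.5] turn [ 0.0011 -0.0033 -0.0017] F [-4.8  1.5 13.2] w 51.5 j [ 0.25  0.44 -0.19  0.   -0.94 -0.2 ] t 8.975
[ 0.31574517  2.23018916 -0.09534029]
```

>>> servo_tool(rows=[[[45,0,-1,-3,0,0,0],[45,0,-1,-3,0,0,0],[45,0,-1,-3,0,0,0],[45,0,-1,-1,0,0,0],[45,0,-1,0,0,0,0],[45,0,-1,0,0,0,0],[45,0,-1,0,0,0,0]]])

```text
clock: 9.85
position: [603.0, -13.0, 101.9]
ee_rot: [0.726, -0.688, 0.001, 0.0]
contact_force: [0.1, -0.2, -0.5]
gripper_width: 51.6
grasp_force: 62.6
```

```bash
python3 -c "
from h import *
go([600.5,-13.2,100],down(.057+np.pi));print(arm.read_state()['wrist_torque'])"
```

```text
pos [603.  -13.  101.9] shift [0.1 2.5 1.9] turn [-0.0007 -0.0019 -0.0024] F [ 0.1 -0.2 -0.5] w 51.6 j [ 0.25  0.44 -0.19  0.   -0.94 -0.19] t 9.85
[ 0.02620105  0.02737885 -0.04143532]
```

The foot has entered the collar with no force. Lowering fully.

>>> servo_tool(rows=[[[45,0,0,4,0,0,0],[45,0,0,8,0,0,0],[45,0,0,12,0,0,0],[45,0,0,16,0,0,0],[45,0,0,18,0,0,0],[45,0,0,19,0,0,0],[45,0,0,19,0,0,0]]])

```text
clock: 10.72
position: [602.9, -13.1, 83.3]
ee_rot: [0.726, -0.688, 0.001, 0.0]
contact_force: [-1.0, 0.7, 1.1]
gripper_width: 51.4
grasp_force: 63.0
```

```bash
python3 -c "
from h import *
go([603,-13,82],down(.057+np.pi));print(arm.read_state()['wrist_torque'])"
```

```text
pos [602.9 -13.1  83.3] shift [-0.1 -0.1  1.3] turn [-0.0007 -0.002  -0.0023] F [-1.   0.7  1.1] w 51.4 j [ 0.25  0.46 -0.21  0.   -0.9  -0.19] t 10.725
[-0.01663602  0.46402564 -0.07163166]
```

>>> servo_tool(rows=[[[85,0,0,0.5,0,0,0],[85,0,0,0,0,0,0],[85,0,0,0,0,0,0],[85,0,0,0,0,0,0],[85,0,0,0,0,0,0],[85,0,0,0,0,0,0],[85,0,0,0,0,0,0],[85,0,0,0,0,0,0]]])

```text
clock: 11.72
position: [603.0, -13.0, 82.9]
ee_rot: [0.726, -0.688, 0.001, 0.0]
contact_force: [-0.2, -0.1, 0.4]
gripper_width: 84.9
grasp_force: 0.0
```

>>> servo_tool(rows=[[[85,0,0,-15,0,0,0],[85,0,0,-45,0,0,0],[85,0,0,-90,0,0,0],[85,0,0,-140,0,0,0],[85,0,0,-190,0,0,0],[85,0,0,-237,0,0,0],[85,0,0,-237,0,0,0],[85,0,0,-237,0,0,0]]])

```text
clock: 12.72
position: [602.3, -12.5, 320.3]
ee_rot: [0.726, -0.688, 0.001, 0.0]
contact_force: [0.1, 0.9, -0.5]
gripper_width: 84.9
grasp_force: 0.0
```

```bash
python3 -c "
from h import *
q=[603,-13.7,.0572]
L=slope(q,[[-80,188,235]])[0]; print('grip',L)
go(L+[0,0,85],down(.057+np.pi));go(L+[0,0,85],down(.057+np.pi/2));
s=arm.get_image('side')[:,:,::-1]; t=arm.get_image('top')[:,:,::-1]
a=cv2.resize(s[150:250,180:275],None,fx=6,fy=6,interpolation=cv2.INTER_CUBIC)
b=cv2.resize(t[135:200,180:280],None,fx=2.2,fy=2.2,interpolation=cv2.INTER_CUBIC)
o=np.zeros((600,790,3),np.uint8);o[:,:570]=a;o[:143,570:790]=b
cv2.imwrite('pics/s4.png',o)"
```

```text
grip [512.38310097 169.4190258  235.        ]
pos [602.3 -12.5 320.3] shift [-186.6   79.9   -0. ] turn [-0.001  -0.0013 -0.0026] F [ 0.1  0.9 -0.5] w 84.9 j [ 0.25  0.29  0.15  0.   -1.43 -0.19] t 12.725
pos [602.3 -12.5 320.3] shift [-186.6   79.9   -0. ] turn [-1.8000e-03 -2.0000e-04  1.5682e+00] F [ 0.1  0.9 -0.5] w 84.9 j [ 0.25  0.29  0.15  0.   -1.43 -0.19] t 12.725
```

View pics/s4.png

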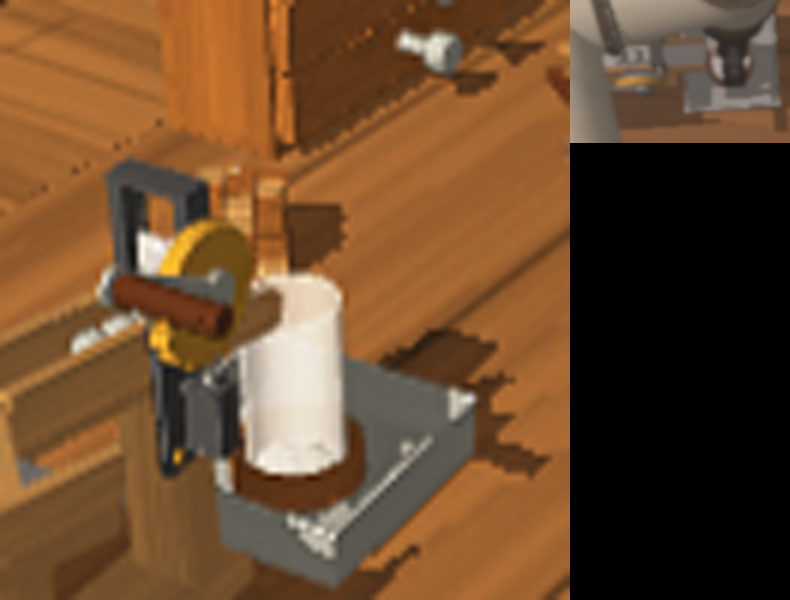

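The tube stands in the collar: its foot is clipped by the collar rim at crop v≈472, which fits a fully seated tube. Moving over the lever grip with fingers shut.

>>> servo_tool(rows=[[[0,-50,0,0,0,0,0],[0,-100,30,0,0,0,0],[0,-150,65,0,0,0,0],[0,-187,85,0,0,0,0],[0,-187,85,0,0,0,0],[0,-187,85,0,0,0,0],[0,-187,85,30,0,0,0],[0,-187,85,60,0,0,0],[0,-187,85,60,0,0,0],[0,-187,85,60,0,0,0]]])

```text
clock: 14.08
position: [508.9, 168.9, 260.5]
ee_rot: [0.726, -0.688, 0.001, -0.0]
contact_force: [-0.0, 0.1, 0.3]
gripper_width: -0.0
grasp_force: 0.0
```

```bash
python3 -c "
from h import *
q=[603.2,-13.7,.0572]
for th in (0,.35,.7,1.05,1.08):
  a=np.pi/6-th
  go(slope(q,[[-85,120.7+78*np.cos(a),203.5+78*np.sin(a)]])[0],down(.057+np.pi))
s=arm.get_image('side')[:,:,::-1]
cv2.imwrite('pics/s5.png',cv2.resize(s[130:250,150:290],None,fx=5,fy=5,interpolation=cv2.INTER_CUBIC))"
```

```text
pos [508.9 168.9 260.5] shift [-0.6  1.3 18. ] turn [-0.0022 -0.002  -0.0035] F [-0.   0.1  0.3] w -0.0 j [ 0.62  0.2  -0.12  0.   -1.25 -0.57] t 14.075
pos [508.9 168.9 260.5] shift [-9.9  1.4 43.5] turn [-0.0022 -0.002  -0.0035] F [-0.   0.1  0.3] w -0.0 j [ 0.62  0.2  -0.12  0.   -1.25 -0.57] t 14.075
pos [508.9 168.9 260.5] shift [-9.9  1.4 70.7] turn [-0.0022 -0.002  -0.0035] F [-0.   0.1  0.3] w -0.0 j [ 0.62  0.2  -0.12  0.   -1.25 -0.57] t 14.075
pos [508.9 168.9 260.5] shift [-0.6  1.5 96.2] turn [-0.0022 -0.002  -0.0035] F [-0.   0.1  0.3] w -0.0 j [ 0.62  0.2  -0.12  0.   -1.25 -0.57] t 14.075
pos [508.9 168.9 260.5] shift [ 0.6  1.5 98.2] turn [-0.0022 -0.002  -0.0035] F [-0.   0.1  0.3] w -0.0 j [ 0.62  0.2  -0.12  0.   -1.25 -0.57] t 14.075
```

View pics/s5.png

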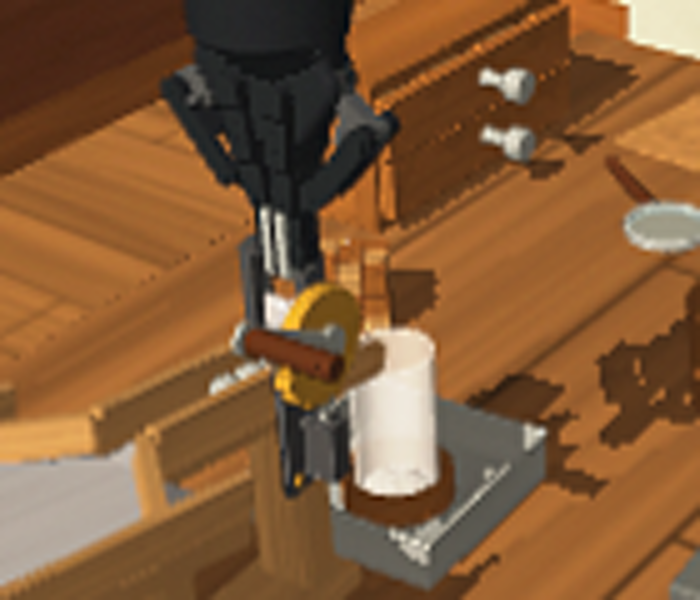

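```bash
python3 -c "
from h import *
for X in ([508.9,168.9,260.5],[512.4,169.4,235],slope([603.2,-13.7,.0572],[[-80,188,235]])[0]): print((proj('side',X)[0]-[150,130])*5)
print(arm.read_state()['position'])"
```

```text
[292.57586129 308.97854921]
[290.45941793 351.31064283]
[290.15858816 351.21946161]
[508.90163721 169.21005629 260.93477472]
```

>>> servo_tool(rows=[[[0,0,1,8,0,0,0],[0,0,1,16,0,0,0],[0,-3,1,24,0,0,0],[0,-6,1,32,0,0,0],[0,-8,1,38,0,0,0],[0,-10,1,43,0,0,0],[0,-10,1,43,0,0,0]]])

```text
clock: 15.0
position: [506.2, 179.4, 217.1]
ee_rot: [0.726, -0.687, 0.001, 0.0]
contact_force: [-2.8, 0.4, 3.9]
gripper_width: -0.1
grasp_force: 2.0
```

```bash
python3 -c "
from h import *
go(slope([603.2,-13.7,.0572],[[-85,187,163]])[0])
s=arm.get_image('side')[:,:,::-1]
cv2.imwrite('pics/s6.png',cv2.resize(s[130:250,150:290],None,fx=5,fy=5,interpolation=cv2.INTER_CUBIC))"
```

```text
pos [506.2 179.4 217.1] shift [11.2 -0.7 54.1] turn [0. 0. 0.] F [-2.8  0.4  3.9] w -0.1 j [ 0.64  0.23 -0.2   0.   -1.15 -0.59] t 15.0
```

View pics/s6.png

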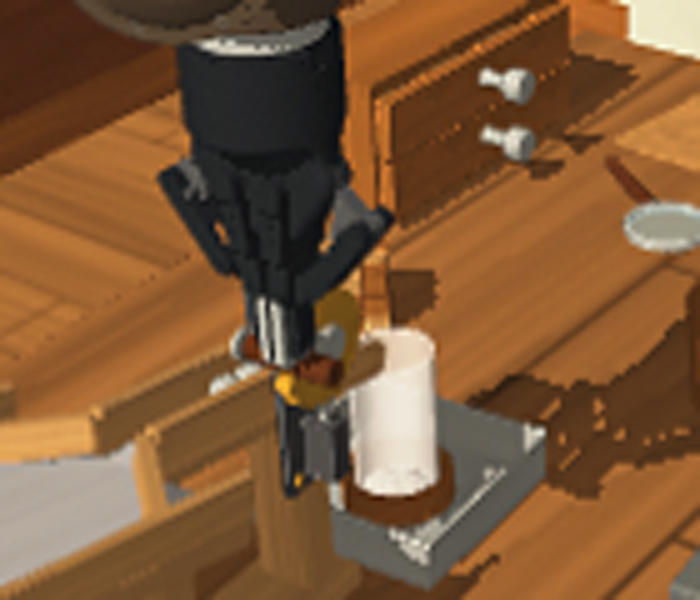

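The fingertip is at crop (285,365), but I can't tell whether the bar is under it or behind it. I'll measure the bar numerically by colour before and after.

Run:
```python
from h import *
b=cv2.imread("pics/s5.png"); print("bar col",b[355,300],b[352,280])
d=cv2.imread("pics/s6.png")
for n,i in(("s5",b),("s6",d)):
    f=i.astype(int); m=(f[:,:,2]>70)&(f[:,:,2]<150)&(f[:,:,1]<.5*f[:,:,2])&(f[:,:,0]<.36*f[:,:,2]); m[:300]=0;m[440:]=0;m[:,:220]=0;m[:,360:]=0
    k,l,s,c=cv2.connectedComponentsWithStats(m.astype(np.uint8)); print(n,[(s[j].tolist(),c[j].round().tolist()) for j in range(1,k) if s[j][4]>60])
# small text views: hue map of s6 around the bar at native res
s=arm.get_image("side")[196:212,190:228]
for r in s: print(" ".join("%x%x%x"%tuple(p//16) for p in r))
for th in(0,.07,.2,.35):
    a=np.pi/6-th; print(th,[ (proj('side',slope([603.2,-13.7,.0572],[[x,120.7+78*np.cos(a),196+78*np.sin(a)]])[0])[0]).round(1) for x in(-53,-107)])
```

```text
bar col [ 29  57 114] [ 28  57 112]
s5 [([246, 331, 37, 26, 490], [261.0, 342.0]), ([283, 342, 53, 35, 413], [312.0, 355.0]), ([278, 353, 19, 15, 81], [288.0, 360.0]), ([298, 357, 18, 16, 127], [307.0, 365.0])]
s6 [([246, 337, 13, 22, 211], [251.0, 348.0]), ([318, 358, 17, 13, 121], [326.0, 364.0]), ([299, 363, 8, 13, 70], [302.0, 369.0])]
b63 a63 a63 a62 a62 a62 a63 ba8 887 554 665 122 dcb 665 665 ccb 776 333 222 112 111 111 111 554 997 aa9 666 555 555 641 641 741 c85 c97 ec9 edc edb edb
a63 a63 963 a63 a62 a62 c97 baa 554 632 631 222 ccb 776 433 ccb 777 333 222 222 111 111 111 444 555 554 554 555 555 642 641 863 eca a97 ca8 ca9 dca ecb
962 963 a63 a63 a63 a73 dcb 776 543 731 731 421 aa9 998 433 ccb 998 333 222 222 111 111 112 444 555 555 554 555 555 641 641 753 a86 a87 864 863 b97 dca
962 a63 a63 b73 b84 a73 dba 776 542 631 631 631 a98 aa9 333 ccb 998 333 222 222 111 111 222 555 555 555 555 555 554 641 641 752 864 642 642 642 753 ca8
a63 b73 a74 b74 a74 852 a98 665 532 621 631 631 986 ccb 111 ccb 998 333 222 122 111 333 321 443 554 554 554 555 653 641 641 642 642 642 742 642 753 ca
[... 1177 characters left out ...]
 863 987 dcb ba9 ba9 cba dcc edc eed eed
853 963 a73 a73 a63 852 642 642 642 742 742 752 752 742 752 545 863 c82 c82 851 641 641 641 641 641 641 543 864 976 887 cbb aa9 ba9 cba dcb edc eed eed
b74 a73 a63 853 642 642 642 742 752 752 742 742 752 752 752 555 444 751 c82 962 641 641 641 642 642 643 665 997 554 665 ccb aa9 ba9 cba dcb edc eed eed
963 853 642 642 642 742 752 752 752 752 752 752 752 752 752 555 555 112 112 222 431 531 541 443 665 555 666 554 554 665 dcb aa9 ba9 cba dcb edc eed eed
0 [array([199.6, 197.4]), array([216.6, 203.2])]
0.07 [array([199.1, 199.5]), array([216.1, 205.4])]
0.2 [array([198.5, 203.3]), array([215.4, 209.3])]
0.35 [array([198.1, 207.6]), array([215. , 213.6])]
```

The pixels show the bar under the fingertips and barely pressed (about 0.05 rad). So the real tips sit about 20 mm above the reported TCP. I'll lift slightly, shift outward, and press further.

>>> servo_tool(rows=[[[0,0,0,-8,0,0,0],[0,4,5,-8,0,0,0],[0,4,5,-8,0,0,0],[0,4,5,0,0,0,0],[0,3,5,8,0,0,0],[0,2,5,15,0,0,0],[0,2,5,22,0,0,0],[0,2,5,22,0,0,0]]])

```text
clock: 16.1
position: [502.3, 177.8, 194.8]
ee_rot: [0.726, -0.687, 0.001, -0.001]
contact_force: [1.4, 1.6, 3.3]
gripper_width: -0.2
grasp_force: 1.4
```

```bash
cat >> h.py <<'E'
def dump(r0,r1,c0,c1):
    s=arm.get_image("side")[r0:r1,c0:c1]
    for i,r in enumerate(s): print(r0+i," ".join("%x%x%x"%tuple(p//16) for p in r))
def tip():  # where the bar's free end and middle should show for each dial angle
    for th in(0,.2,.35,.7,1.05): 
        a=np.pi/6-th; print(th,[proj('side',slope([603.2,-13.7,.0572],[[x,120.7+78*np.cos(a),196+78*np.sin(a)]])[0])[0].round(1).tolist() for x in(-53,-80,-107)])
E
python3 -c "
from h import *
go(slope([603.2,-13.7,.0572],[[-90,187,163]])[0]); print(arm.read_state()['wrist_torque'])
tip(); dump(196,226,194,222)"
```

```text
pos [502.3 177.8 194.8] shift [ 9.9  0.3 31.8] turn [0. 0. 0.] F [1.4 1.6 3.3] w -0.2 j [ 0.65  0.24 -0.24  0.   -1.09 -0.59] t 16.1
[ 0.52879225 -0.30691732 -0.04198086]
0 [[199.6, 197.4], [208.0, 200.3], [216.6, 203.2]]
0.2 [[198.5, 203.3], [206.8, 206.3], [215.4, 209.3]]
0.35 [[198.1, 207.6], [206.5, 210.6], [215.0, 213.6]]
0.7 [[199.1, 216.4], [207.3, 219.4], [215.8, 222.6]]
1.05 [[202.2, 222.7], [210.3, 225.8], [218.6, 228.9]]
196 a63 a63 a62 a63 a63 964 654 433 222 112 222 111 222 222 222 222 111 222 222 222 222 222 222 222 443 741 641 751
197 a63 a63 a63 b73 b84 b84 974 752 332 122 776 444 222 222 111 222 111 222 222 222 222 222 222 444 655 642 641 863
198 a63 b73 b84 a74 a74 863 742 752 432 222 dcb 887 332 665 222 222 111 222 111 222 222 333 443 555 555 642 641 753
199 b84 a74 a74 853 642 642 742 742 542 222 dcb 665 776 dcb 554 111 111 111 111 111 111 544 555 555 554 641 641 752
200 a74 853 642 642 642 642 742 742 642 222 ccb 776 665 ccb 776 333 111 111 111 111 111 444 555 555 653 641 741 642
201 642 642 642 742 742 642 742 642 987 222 a99 998 443 ccb 776 333 222 111 111 111 
[... 2115 characters left out ...]
 cba
220 642 742 752 852 a63 962 863 853 853 752 853 852 222 443 222 222 222 554 544 544 544 554 554 222 222 322 b97 dba
221 752 952 a62 a63 a63 a63 853 853 853 752 853 852 333 444 222 222 221 554 544 544 544 554 555 222 222 222 854 dba
222 a63 a63 a63 a62 952 a63 853 853 853 752 853 852 332 555 222 222 222 544 554 544 544 554 555 222 222 222 753 cba
223 a63 a63 962 952 963 963 853 853 853 752 853 852 432 555 222 222 222 554 554 544 544 544 554 222 222 222 432 cba
224 963 952 963 a63 a73 a74 853 853 853 853 853 853 532 555 222 332 332 554 444 655 544 544 554 212 222 322 532 dba
225 963 a63 a73 b74 a74 a73 853 853 853 853 853 852 432 555 222 a72 641 222 433 766 544 544 544 111 322 531 532 dba
```

The bar's free end is at (215.5,213), which means a dial angle of about 0.35. The tip offset is confirmed at about 22 mm, so the target TCP height is about 140. Pressing on.

>>> servo_tool(rows=[[[0,1,0,7,0,0,0],[0,3,0,14,0,0,0],[0,5,0,21,0,0,0],[0,7,0,28,0,0,0],[0,9,0,34,0,0,0],[0,10,0,40,0,0,0],[0,11,0,44,0,0,0],[0,12,0,48,0,0,0],[0,12,0,48,0,0,0]]])

```text
clock: 17.27
position: [503.2, 165.2, 147.2]
ee_rot: [0.726, -0.688, 0.002, -0.001]
contact_force: [1.8, 1.0, 3.9]
gripper_width: -0.4
grasp_force: 2.0
```

```bash
python3 -c "
from h import *
go(slope([603.2,-13.7,.0572],[[-90,184,139]])[0])
dump(206,238,196,226)"
```

```text
pos [503.2 165.2 147.2] shift [0.3 0.4 8.2] turn [0. 0. 0.] F [1.8 1.  3.9] w -0.4 j [ 0.63  0.28 -0.32  0.   -0.97 -0.57] t 17.275
206 853 963 b84 b74 643 222 222 222 211 222 222 222 222 111 111 222 222 111 111 111 111 111 111 222 222 222 222 222 222 111
207 b74 a73 a73 853 642 542 432 532 432 222 222 222 222 111 111 222 222 222 121 111 111 222 222 222 222 222 222 222 122 222
208 a73 853 642 642 642 742 752 752 642 333 222 222 222 111 111 222 222 222 122 111 222 222 222 222 222 222 222 122 333 988
209 642 642 642 742 742 752 752 742 752 444 333 111 222 111 111 222 222 222 111 111 222 222 222 222 222 222 222 544 a98 eed
210 642 642 742 742 742 742 752 752 742 666 887 222 111 222 111 222 222 222 111 111 222 222 222 222 222 222 655 ba9 ddc edc
211 742 752 752 742 752 752 752 742 642 ba9 ddc 443 333 776 333 222 222 122 111 111 222 222 222 222 332 766 cba cba dcb edc
212 752 742 752 752 752 752 742 742 875 fed 998 333 777 ccb 554 776 443 222 111 111 222 121 111 222 766 ba9 baa cba dcb edc
213 752 752 752 752 752 752 752 753 cca ddc 444 333 666 ccb 222 cbb 988 332 111 111 111 111 111 433 
[... 2299 characters left out ...]
 752 753 752 642 742 642 642 642 642 642 665 655 555 443 532 531 531 531 531 531
233 742 752 752 742 653 853 863 853 752 853 752 753 752 742 742 642 642 642 642 642 654 655 665 665 554 543 643 532 531 531
234 752 742 642 642 642 853 863 853 752 853 752 753 752 742 742 642 642 642 642 642 654 655 655 555 555 665 665 554 643 532
235 642 642 642 642 632 752 863 853 752 853 752 752 752 752 752 742 642 642 642 642 654 665 655 655 655 655 555 665 665 654
236 642 642 642 642 542 742 863 853 752 853 753 752 752 752 752 742 642 642 642 642 654 665 655 655 655 655 655 655 655 655
237 642 642 642 642 532 642 863 863 752 752 752 753 752 752 752 742 642 642 642 642 654 665 665 655 665 655 655 665 655 655
```

>>> servo_tool(rows=[[[0,0,0,3,0,0,0],[0,0,0,5,0,0,0],[0,0,0,7,0,0,0],[0,0,0,7,0,0,0],[0,0,0,7,0,0,0]]])

```text
clock: 17.95
position: [503.4, 163.2, 141.3]
ee_rot: [0.726, -0.687, 0.003, 0.0]
contact_force: [4.1, -4.9, 9.2]
gripper_width: 0.0
grasp_force: 4.7
```

```bash
python3 -c "
from h import *
go(slope([603.2,-13.7,.0572],[[-90,184,139]])[0]);tip();dump(222,236,200,224)"
```

```text
pos [503.4 163.2 141.3] shift [-1.7  0.5  2.3] turn [0. 0. 0.] F [ 4.1 -4.9  9.2] w 0.0 j [ 0.62  0.28 -0.33  0.01 -0.96 -0.57] t 17.95
0 [[199.6, 197.4], [208.0, 200.3], [216.6, 203.2]]
0.2 [[198.5, 203.3], [206.8, 206.3], [215.4, 209.3]]
0.35 [[198.1, 207.6], [206.5, 210.6], [215.0, 213.6]]
0.7 [[199.1, 216.4], [207.3, 219.4], [215.8, 222.6]]
1.05 [[202.2, 222.7], [210.3, 225.8], [218.6, 228.9]]
222 bba 776 731 731 731 631 521 532 321 322 ccb 665 988 bba 555 222 222 111 111 211 642 dba aa9 ba9
223 666 543 731 731 731 731 731 731 621 532 ddc 665 766 ccb 554 222 222 111 222 222 532 dba aa8 bb9
224 654 532 631 731 731 731 731 731 731 732 ccb 665 666 ccb 555 333 222 111 222 322 532 cb9 ba9 dcb
225 853 543 521 521 631 731 731 732 731 731 731 632 654 ba9 554 654 432 322 322 531 531 a97 ba9 edc
226 642 753 631 531 531 521 631 631 731 731 731 731 731 631 632 632 631 521 521 421 531 a86 cba edc
227 742 963 863 853 742 632 421 521 521 631 631 731 731 731 731 731 731 731 631 310 320 643 a98 dcb
228 642 863 853 853 853 853 532 221 321 421 210 631 631 731 731 731 741 731 521 210 310 521 520 743
229 642 863 853 853 752 853 853 432 432 542 431 742 531 631 631 631 731 731 310 310 321 531 531 521
230 642 863 853 853 752 853 752 853 752 752 752 642 642 531 531 631 631 631 210 310 421 531 531 531
231 753 853 853 853 752 853 752 752 752 742 742 642 642 642 642 642 533 532 322 321 531 531 531 531
232 653 863 863 853 752 853 752 753 752 742 742 642 642 642 642 642 665 554 554 543 532 531 531 531
233 653 853 863 853 752 853 752 752 752 742 742 742 642 642 642 642 654 665 665 665 554 543 643 532
234 642 853 863 853 752 853 752 752 752 742 742 642 642 642 642 642 654 655 655 555 555 665 665 554
235 632 752 863 853 752 853 752 752 753 752 752 742 642 642 642 642 654 655 655 665 655 655 555 665
```

The dial is at about 1.05 with Fz 9 N. I'll add a small margin and hold while the balls run.

>>> servo_tool(rows=[[[0,0,0,1,0,0,0],[0,0,0,2,0,0,0],[0,0,0,2,0,0,0],[0,0,0,2,0,0,0],[0,0,0,2,0,0,0],[0,0,0,2,0,0,0],[0,0,0,2,0,0,0],[0,0,0,2,0,0,0],[0,0,0,2,0,0,0],[0,0,0,2,0,0,0]]])

```text
clock: 19.25
position: [503.6, 162.7, 140.0]
ee_rot: [0.726, -0.687, 0.003, 0.001]
contact_force: [2.4, -6.6, 13.8]
gripper_width: -0.0
grasp_force: 6.3
```

>>> servo_tool(rows=[[[0,0,0,0,0,0,0],[0,0,0,0,0,0,0],[0,0,0,0,0,0,0],[0,0,0,0,0,0,0],[0,0,0,0,0,0,0],[0,0,0,0,0,0,0],[0,0,0,0,0,0,0],[0,0,0,0,0,0,0],[0,0,0,0,0,0,0],[0,0,0,0,0,0,0]]])

```text
clock: 20.5
position: [503.5, 162.8, 140.0]
ee_rot: [0.726, -0.687, 0.003, 0.001]
contact_force: [2.0, -5.4, 12.6]
gripper_width: 0.3
grasp_force: 6.3
```

>>> servo_tool(rows=[[[0,0,0,0,0,0,0],[0,0,0,0,0,0,0],[0,0,0,0,0,0,0],[0,0,0,0,0,0,0],[0,0,0,0,0,0,0],[0,0,0,0,0,0,0],[0,0,0,0,0,0,0],[0,0,0,0,0,0,0],[0,0,0,0,0,0,0],[0,0,0,0,0,0,0]]])

```text
clock: 21.75
position: [503.5, 162.7, 140.0]
ee_rot: [0.726, -0.687, 0.003, 0.001]
contact_force: [1.4, -6.5, 12.9]
gripper_width: -0.0
grasp_force: 6.3
```

```bash
python3 -c "
from h import *
go([503,165,139])
dump(206,232,190,242)
q=[603.2,-13.7,.0572]
print('floor',proj('side',slope(q,[[0,0,17],[0,0,40]])).round(1),'waiting',proj('side',slope(q,[[0,110,170],[0,135,176],[0,155,182]])).round(1))
old=cv2.imread('pics/s5.png')  # balls in tube: change within the tube region
n=cv2.resize(arm.get_image('side')[:,:,::-1][130:250,150:290],None,fx=5,fy=5,interpolation=cv2.INTER_CUBIC)
d=cv2.absdiff(old,n).max(2)[325:520:15,340:450:10]; print(d)"
```

```text
pos [503.5 162.7 140. ] shift [-2.3  0.4  1. ] turn [0. 0. 0.] F [ 1.4 -6.5 12.9] w -0.0 j [ 0.62  0.28 -0.33  0.01 -0.96 -0.57] t 21.75
206 742 752 742 752 742 752 853 963 b84 b74 222 222 222 222 111 222 222 222 222 111 122 222 222 222 111 111 111 111 111 111 211 642 222 222 222 222 222 222 122 544 cba fed fed edc edc dcb ba9 964 a62 a63 a63 a63
207 752 752 752 752 853 963 b74 a73 a73 853 532 222 122 222 111 111 222 222 222 111 001 111 222 222 111 111 111 111 111 111 111 432 222 222 222 222 222 121 444 cba ffe fed eed eec edc dcb ba9 964 a62 a63 a63 a63
208 742 752 853 963 b74 a73 a73 853 642 642 742 542 222 222 221 111 222 222 222 112 111 112 222 222 111 111 111 111 111 111 222 222 222 222 222 222 121 444 cba ffe fed eed eed eed edc dcb ba9 864 a62 a63 a63 a63
209 853 963 b74 a73 a63 853 642 642 642 742 752 752 542 542 642 333 222 222 222 222 111 222 222 222 222 111 111 111 222 222 222 222 222 222 222 111 444 baa ffe fed eed eed eed eed edc dcb ba9 765 963 a63 963 952
210 a74 a73 a73 853 642 642 642 742 752 752 742 752 752 752 752 655 333 222 222 222 111 222 222 222 222 111 111 222
[... 4551 characters left out ...]
oor [[229.3 224.6]
 [229.  218.7]] waiting [[204.4 199.7]
 [198.6 201.9]
 [193.8 203.4]]
[[ 65  69  85 198 122  65   2  12   2   2   3]
 [ 52  71 156  70  92 152 147 159 163  29   4]
 [ 43 104  41  32  47 183 177 163 194  11   6]
 [ 35 102   2  41 109 199 223 138  15   7   3]
 [ 86  99 102 185 197 212  36   5   1  14   6]
 [ 98 136 140 189 140  11   2   2   1  15   3]
 [ 28 122 103  10   2   4   2   1   1   8   2]
 [ 17  24   9   6   5   2  43  55  70  12   1]
 [ 15  73   9   5   3   2  28  45  64   4   6]
 [ 16  17   1   8   3   4  34  47  63   7  18]
 [ 14   1  16   3  17  21  33  32  28   1  10]
 [ 96  31   2  21  21  33   6  20  22   0   1]
 [140  13   1   3   1   1   2   2   2   1   2]]
```

Two ball-like dark shapes show in the tube, at cols 229–235, rows 214–226. I'll look for the third with a signed difference, and check the top camera as well.

```bash
python3 -c "
from h import *
np.set_printoptions(linewidth=250)
old=cv2.imread('pics/s5.png')[2::5,2::5].astype(int).sum(2)//3
im=arm.get_image('side'); n=im[130:250,150:290].astype(int).sum(2)//3
print('cols',list(range(218,240)));print((n-old)[195-130:230-130,218-150:240-150])
t0=cv2.imread('pics/top0.png')[:,:,::-1].astype(int).sum(2)//3; t=arm.get_image('top').astype(int).sum(2)//3
print('top now, cols 205-266');print(t[150:178,205:266:1])
q=[603.2,-13.7,.0572]
a=[0,2.1,4.2]; print('ball px in tube',proj('top',slope(q,[[0,0,17],[0,0,113]])).round(1).tolist(),'waiting top',proj('top',slope(q,[[0,110,165],[0,132,170],[0,154,175]])).round(1).tolist())
"
```

```text
cols [218, 219, 220, 221, 222, 223, 224, 225, 226, 227, 228, 229, 230, 231, 232, 233, 234, 235, 236, 237, 238, 239]
[[ -38  -28  -28  -28  -63 -158 -109  -79  -84  -99  -43  -24    3    4   20    2    0    0   -1   -2   -1   -1]
 [ -49  -29  -28  -40 -110 -128 -116 -128 -136 -143 -117  -72   -2    9   23  -18  -10    3   -1   -1   -1   -1]
 [ -49  -33  -30  -69 -177 -101  -75  -85 -107 -130 -133 -128  -66  -17 -115 -139  -46   11   10   -3   -3   -1]
 [ -48  -34  -38  -65 -106  -55  -17   -8  -63 -110 -130 -135 -142 -161 -178 -189 -142   -4   20    4   -2   -1]
 [ -50  -35  -45  -63  -55   10   15   17    5  -84 -128 -132 -129 -130 -144 -178 -172  -81   -2   18   -2   -1]
 [ -46  -44  -53  -52  -11    7    8   14    2  -95 -151 -139 -131 -133 -142 -167 -183  -92   13   20   -2   -2]
 [ -18  -53  -59  -56  -10    4  -11    6  -16 -137 -169 -172 -164 -145 -159 -168 -117  -24    7    2   -2   -2]
 [ -14  -52  -56  -54   -9    7    2  -17  -59 -164 -164 -173 -180 -176 -169 -110  -22   10    9   -1   -2   -1]
 [ -17  -53  -54  -35    6   11   -4  -36  -69 -164 -167 -173 -195 -195 -134  -1
[... 2595 characters left out ...]
  -18  -13  -31  -30   12   -2    0]
 [ -53  -10  -13   -2  -10  -25  -18  -15  -11  -21  -23    1   -4  -15  -20  -31  -13  -14  -13    0    0   -1]
 [ -67  -15  -21    1    0   -8  -17  -24  -24  -26  -25    0    5   -3  -28  -20  -10    0    0    2   -1    0]
 [ -78  -14  -18    0    0    0    2    0    0   -7   -1   -1   -1   -1    1    2    1   -2    1   -1    0   -2]]
top now, cols 205-266
[[ 71  71  72 ... 146 146 146]
 [ 82  83  85 ... 146 146 145]
 [102 102 105 ... 145 145 146]
 ...
 [ 83  83  83 ...  97  97  99]
 [ 82  81  80 ...  96  96  96]
 [ 74  73  72 ...  96  96  96]]
ball px in tube [[252.4, 163.9], [252.5, 160.1]] waiting top [[216.0, 159.5], [208.5, 159.6], [200.9, 159.7]]
```

```bash
python3 -c "
from h import *
import sys; np.set_printoptions(linewidth=400,threshold=sys.maxsize)
t=arm.get_image('top').astype(int).sum(2)//3; t0=cv2.imread('pics/top0.png').astype(int).sum(2)//3
print('old');print(t0[154:168:2,196:264]);print('now');print(t[148:178:2,196:264])
print(arm.read_state()['contact_force'])"
```

```text
old
[[107 106 106 106 105 106 107 106 106 106 104 103 103 105 104 104 103 102 100  93  84  80  80  80  79  77  77  82  87  89  90  90  91  91  91  91  92  91  92  92  93  93  94  93  95 104 124 139 141 136 127 114 100  94  90  86  85  86  91  96  98  96  96  99 105 111 112 116]
 [114 114 113 109 105 102 101 103 111 120 126 126 127 128 128 130 135 138 133 118  97  82  79  79  79  83  92 102 105 105 105 105 105 106 107 107 108 108 107 108 109 110 110 109 105 106 115 124 118 104  90  83  82  86  89  91  91  97 109 119 114 105  95  88  88  89  93  96]
 [158 157 155 149 142 133 120 110 108 117 131 140 138 126 113 106 115 133 141 128 102  84  80  79  79  85  97 107 111 111 111 110 111 110 111 111 110 110 111 111 110 111 111 109 106  99  93  85  81  81  86  92  95  95  96  96  96  98 103 108 108 103  92  80  70  70  80  91]
 [157 154 153 154 151 142 128 109  94  98 124 145 146 133 115  98 100 124 142 135 108  86  79  79  79  83  94 106 109 110 109 110 109 110 109 109 109 109 109 109 109 109 109 108 104  96  82  73  78  88  94  97  96  95  96  96  96  96  97  96  96  97  97  92  83  73  75  
[... 4297 characters left out ...]
99  99 100  98  99  99  99  97  94  87  77  73  76  82  88  91  92  91  88  83  79  75  75  81  89  95  97  98]
 [ 89  90  91  91  89  86  81  77  76  77  79  81  85  86  87  89  89  88  85  80  74  68  66  68  67  68  69  71  73  74  76  76  73  69  69  73  82  92  97  99  99  99  98  99  98  98  97 100 109 120 121 113 107 101  91  80  76  76  77  80  85  91  94  96  97  96  97  97]
 [118 132 137 134 126 112  95  87  84  83  82  79  77  76  75  74  72  71  69  66  61  61  64  67  67  67  67  67  68  67  68  68  69  70  72  78  89  95  97  97  97  98  97  97  96  97  96 104 121 138 142 143 142 138 123 104  96  94  95  96  95  96  96  96  96  96  95  95]]
[ 2.3789769  -6.04557358 13.59371692]
```

The chute is empty in the top view and dark blobs show inside the tube. The lever is held with 13 N. Handing in.

```bash
python3 -c "
from bench import arm
print(arm.job_done())"
```

```text
the job is handed in; nothing more can be done
None
```

I stood the tube in the collar and let go, ran the balls down, and handed the job in while still pressing the lever at about the third click with 13 N. In the camera data the chute is empty and what look like three balls are in the tube, but the hand-in returned no verdict.

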